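# Unsnap the blue lid of a stamp box in a clay studio

## Robot

A 6-joint arm with a two-finger parallel gripper is mounted at the origin on the work surface. World frame = base frame: x ahead of the robot, y to its left, z up, the work surface at z = 0. Lengths are in m, angles in rad, forces in N, time in s.
With the tool pointing down it reaches from about 0.35 to 0.95 m from the base axis. Payload 17.4 kg.
Tool frame: the origin (TCP) lies at the very end of the fingers, on their centre line; the grasp point (between the pads) lies 19 mm behind it; z points along the fingers, y is the line along which they close (so a half turn about z gives the same grasp; the last joint's range is limited). The gripper opens to 93 mm and grips with 3 to 60 N. Pads are 15 mm wide; open, the fingers measure 128 mm over their backs; the gripper's body (75 mm by 188 mm) begins 65 mm behind the grasp point.
Start: joints at [1.291, 0.116, 1.442, -0, 1.584, -0.038], TCP at [0.162, 0.655, 0.219] pointing down, gripper open.
Joint ranges: [-2.83, 2.83], [-0.83, 2.19], [0.07, 2.5], [-1.14, 4.28], [0.01, 3], [-2.97, 2.97]. Speed limits (rad/s): [1.89, 1.89, 2.22, 3.14, 3.14, 3.14].

## Interface

Orientations are given as a rotation vector (axis times angle).
In Python, from cell import * gives the robot as it stands.
- The arm moves only by the tool play_rows, never from a script. Its argument "commands" is a list of rows, each a list of 3 entries, a list of its own where there are three numbers: the shift along the tool's x, y, z in units of 25 mm (1.0 is 25 mm), then the turn, a rotation vector about the tool's x, y, z in units of 5 degrees (1.0 is 5 degrees), then the opening, from -1 (shut) to 1 (fully open). A call has 1 to 20 rows; each row shifts and turns the commanded pose from where the row before left it, along the tool's axes as they then stand; what a row does not reach is not made up. A row lasts 1/10 s, in which the tool goes at most 50 mm and 8.59 degrees, less where a joint would pass 70% of its speed; a pose out of reach is approached as far as the arm can. A call is refused whole if a number of a shift passes 1 or a number of a turn 1, either way. A call with a gripper value outside its range is refused whole. The fingers move at their own pace and stop on an object; "grip_force" is the grip in N (left out, the last holds). Time passes only in rows, so rows that do not move let the fingers close. It gives the time, the measured TCP pose, the force, the opening and the grip force at its end, in the units of the state.
- sense(): the state, without advancing time (a new reading comes with each control period).
- snapshot(name): name is "scene" or "top"; returns a dict with "img" (400x640x3 uint8, red, green, blue), "depth" (400x640 float32, m along the optical axis (not along the pixel's ray), 0 where there is no reading), "camera_matrix" (3x3 intrinsics, pixels), "view" (4x4, takes a point from world to camera coordinates). Camera axes: x right, y up, looking along -z (the intrinsics and any distortion apply to the point x, -y, -z); pixel columns grow to the right and rows downward; lengths in m; the calibration is good to about 2 mm. A picture is of the moment at which its call begins.
- sign_off(): hands the job in; it is judged then, once.
The state is a dict: "time": time; "joint_pos": joint angles; "joint_velocities": joint speeds; "joint_efforts": joint torques, N m; "position": TCP position; "orientation": TCP orientation; "contact_force": force on the tool from outside, world axes, zero at the start; "torque": the same for the moment, N m; "opening": finger opening in m; "grip_force": force on a finger pad.
Only numpy, scipy, OpenCV 4.12 (cv2) and the standard library are available. Lean on these libraries where they do the work, as an engineer would, in place of code of your own. Each camera call takes 0.05 s, during which the arm holds its last target. There are 200 camera calls.

## Task

Open the white stamp box that has the blue lid: press its two yellow snap tabs in towards each other, lift the lid off, and set it down gently (not dropped), right side up, on the middle of the bare clay tile, then let go of it. Leave the brick-red lid closed on its box.

Things in the scene. Friction and masses are not known exactly. Their poses are not given: they have to be found in the camera images.
- blue_lid: Blue lid, 120 x 76 mm (own x, y), about 0.1 kg. Origin: centre of its 6 mm plate's underside; z up. Skirts reach 18 mm below. Snapped on, origin 60 mm above the table. Two yellow tabs at x = 0, 28 mm wide, tops 36 mm above the origin, outer faces at y = +-26 mm; each slides inward 8 mm on a spring (2 N at first, 8 N fully in: 36 mm apart), springs back when let go.
- blue_box: White open box under the blue lid, 120 x 76 x 60 mm high, fast on the table. Origin: centre of its underside; axes as the lid's. Hooks on the tabs' feet catch under ledges inside it; with both tabs pressed in 6 mm or more the lid lifts freely straight up and hangs from the pinched tabs; lift 25 mm or more to clear. The red lid's box looks the same.
- bare_tile: Plain sand-coloured clay tile, 160 x 160 x 18 mm, unpainted, fast on the table. Origin: centre of its underside; z up; top 18 mm above. The lid set down on it stands on its skirts, lid origin 18 mm above the tile's top. A like tile nearby is painted with blue and green blots.
- red_lid: Brick-red lid of the same make and size as the blue one, with the same yellow tabs, snapped on another white box; same origin and axes. To be left closed.
There are look-alikes about, which are no part of the job. Several things have the shape of the blue_lid; the one meant has the colours described above.

How it is judged:
By the outcome, as a careful person would: the job done as asked, in the order asked, and still so for the second after the job is handed in, with the robot touching nothing.
It also fails if it takes over 40 s, if anything falls off the work surface, if the arm or the gripper's body presses on something with over 40 N, if the wrist force passes 120 N, or if a joint passes its speed limit or range.

## Working session

There is one attempt and no reset: what is moved stays moved. The work goes in short steps, Python scripts to look and compute and a tool call to move; the robot and the scene stay as the last step left them, time stands still between calls to the robot, and variables do not carry over. Pictures are saved under pics/ and viewed, at most 10 in all, crops included, and the job is handed in when it is done.

Besides the shell and the picture viewer there is one more tool, called after "Call:" by a JSON object that holds its "name" and its "arguments", one argument or row to a line. play_rows: Moves the arm, as the interface text tells. Its arguments: {"type":"object","properties":{"commands":{"type":"array"},"grip_force":{"type":"number"}},"required":["commands"]}

```bash
mkdir -p pics; python3 - <<'E'
from cell import *
import cv2,numpy as np
for n in("scene","top"):
    s=snapshot(n); np.savez(f"{n}0.npz",**s); cv2.imwrite(f"pics/{n}0.png",s["img"][:,:,::-1])
print(sense())
E
```

```text
{'time': 0.1, 'joint_pos': array([ 1.29121852e+00,  1.16404006e-01,  1.44217513e+00,  5.96920617e-06,
        1.58402478e+00, -3.78109033e-02]), 'joint_velocities': array([-0.00113354, -0.00040909, -0.00258297, -0.00157429, -0.00022978,
        0.00023118]), 'joint_efforts': array([ 4.83770273e-04, -7.22888303e+01, -6.23860073e+01,  7.81165296e-02,
        2.28475331e-02, -1.11131062e-04]), 'position': array([0.16157036, 0.65518682, 0.21801644]), 'orientation': array([-3.78822183e-01, -3.11850198e+00,  1.56695466e-03]), 'contact_force': array([-0.78718419, -0.19236003,  0.08604385]), 'torque': array([0.00557451, 0.00651057, 0.00099496]), 'grip_force': 0.0, 'opening': 0.09278338442210361}
```

View pics/top0.png

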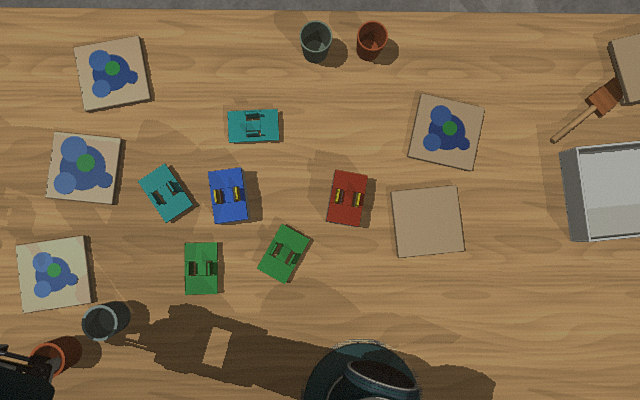

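View pics/scene0.png

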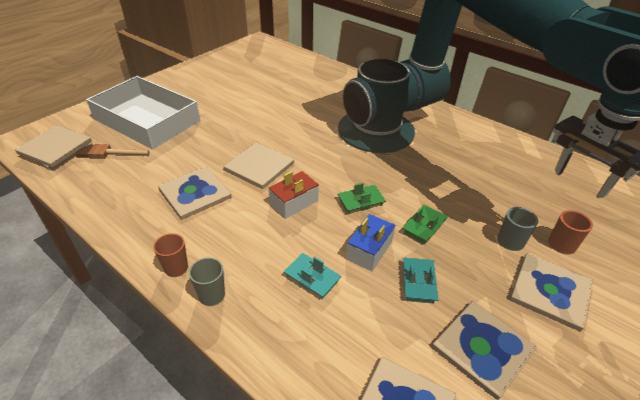

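The top view could offer these as the lid: blue (228,195), teal (255,126) and (166,193), green (201,268) and (285,253), red (347,198). As the tile: bare (428,221), painted (446,131), and one plain at the edge (625,70). I choose the blue lid with yellow tabs and the tile at (428,221), and will check both while measuring.

```bash
cat > h.py <<'E'
import numpy as np,cv2
def world(s):
    K=s["camera_matrix"];d=s["depth"];v,u=np.mgrid[:400,:640]
    x=(u-K[0,2])/K[0,0]*d;y=(v-K[1,2])/K[1,1]*d
    P=np.stack([x,-y,-d,np.ones_like(d)],-1)
    return (P@np.linalg.inv(s["view"]).T)[...,:3]
def rect(p):
    (c,wh,a)=cv2.minAreaRect((p[:,:2]*1000).astype(np.float32)); return np.round(c,1),np.round(wh,1),round(a,1)
E
python3 - <<'E'
from h import *
for n in("top","scene"):
    s=dict(np.load(f"{n}0.npz"));W=world(s);hsv=cv2.cvtColor(s["img"],cv2.COLOR_RGB2HSV)
    print(n,np.round(s["camera_matrix"][[0,1,0,1],[0,1,2,2]],1))
    r=(slice(160,230),slice(200,255)) if n=="top" else (slice(205,275),slice(340,400))
    h=hsv[r].reshape(-1,3);p=W[r].reshape(-1,3)
    b=(h[:,0]>105)&(h[:,0]<130)&(h[:,1]>120)&(p[:,2]>.055)&(p[:,2]<.075);print("blue",b.sum(),np.median(p[b],0),rect(p[b]))
    y=(p[:,2]>.085)&(p[:,2]<.12);q=p[y];print("tabs",y.sum(),q.mean(0),q[:,2].max(),rect(q))
    y=(p[:,2]>.092)&(p[:,2]<.12);q=p[y];
    _,l,c=cv2.kmeans(q[:,:2].astype(np.float32),2,None,(3,50,1e-5),5,cv2.KMEANS_PP_CENTERS);print(c,[rect(q[l[:,0]==i]) for i in(0,1)])
    rr=[(slice(175,270),slice(380,480)),(slice(20,120),slice(600,640))] if n=="top" else [(slice(140,190),slice(220,298)),(slice(120,170),slice(10,95))]
    for r in rr:
        p=W[r].reshape(-1,3);t=(p[:,2]>.012)&(p[:,2]<.024);print("tile",t.sum(),np.median(p[t,2]),rect(p[t]))
a=cv2.imread("pics/top0.png")[155:240,185:265];b=cv2.imread("pics/scene0.png")[195:280,330:410]
cv2.imwrite("pics/crop.png",np.hstack([cv2.resize(a,(400,425)),cv2.resize(b,(400,425))]))
E
```

```text
top [498.6 498.6 318.3 197.7]
blue 1473 [0.47822032 0.30794675 0.06563389] (array([480.7, 309. ]), array([119.4,  75.9]), 8.3)
tabs 73 [0.4810292  0.30848111 0.0944443 ] 0.10124078626325161 (array([481.2, 308.6]), array([27. , 52.1]), 7.9)
[[0.48439464 0.28531626]
 [0.47856596 0.33179975]] [(array([484.6, 285. ]), array([26.5,  5.1]), 1.9), (array([478. , 331.7]), array([27. ,  5.1]), 5.7)]
tile 4400 0.01785389270989124 (array([ 424.2, -160.3]), array([160.1, 161.4]), 5.8)
tile 649 0.01853544711664923 (array([ 767.4, -605.7]), array([166.3, 105.9]), 27.1)
scene [438.6 438.6 315.9 206.4]
blue 796 [0.49840878 0.31378168 0.06566376] (array([483.1, 312.2]), array([123.4,  75.3]), 8.1)
tabs 64 [0.48522914 0.31286403 0.09315817] 0.09902982362685853 (array([484.2, 312.2]), array([30.4, 52.7]), 10.3)
[[0.4875129  0.28898615]
 [0.4815397  0.33556426]] [(array([488.1, 288.7]), array([29.4,  4.9]), 10.8), (array([481.1, 335.2]), array([27.5,  5.6]), 8.4)]
tile 1658 0.01710762211127803 (array([ 466.3, -151.8]), array([244.7, 163.3]), 6.0)
tile 296 0.017893541580911 (array([ 792.3, -677.3]), array([178.4, 218.5]), 14.6)
```

View pics/crop.png

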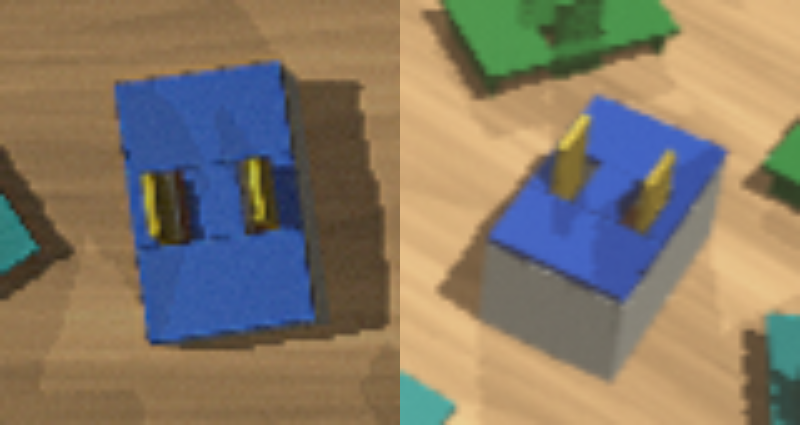

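The crop shows a blue lid with two yellow tabs on a white box (top (228,195), scene (370,240)), and the sizes agree. The tile at (428,221) is bare and in reach. The edge tile is about 1.0 m away, out of reach.

```bash
cat >> h.py <<'E'
from scipy.spatial.transform import Rotation as R
def go(st,xyz,yaw):
    """remaining move; yaw(deg)=world direction of tool y, mod 180, tool down"""
    A=R.from_rotvec(st["orientation"]);y=np.array([np.cos(np.radians(yaw)),np.sin(np.radians(yaw)),0])
    if A.as_matrix()[:,1]@y<0:y=-y
    z=np.array([0,0,-1.]);B=R.from_matrix(np.stack([np.cross(y,z),y,z],1))
    d=np.array(xyz)-st["position"]
    print("turn units",np.round(np.degrees((A.inv()*B).as_rotvec())/5,2))
    print("shift units now",np.round(A.inv().apply(d)/.025,2),"after turn",np.round(B.inv().apply(d)/.025,2))
    print("J",np.round(st["joint_pos"],2),"F",np.round(st["contact_force"],1),"t",st["time"],"open",st["opening"],"pos",np.round(st["position"],4),"grip",st["grip_force"])
E
python3 - <<'E'
from h import *; from cell import sense
go(sense(),[.482,.310,.13],97.8)
E
```

```text
turn units [-0.01 -0.   -4.33]
shift units now [-15.75 -10.33   3.53] after turn [-10.82 -15.42   3.52]
J [ 1.29  0.12  1.44  0.    1.58 -0.04] F [-0.8 -0.2  0.1] t 0.1 open 0.09278338442210361 pos [0.1616 0.6552 0.218 ] grip 0.0
```

Call:
{"name": "play_rows", "arguments": {
  "commands": [
    [[0,0,0],[0,0,-0.8],1],
    [[0,0,0],[0,0,-1],1],
    [[0,0,0],[0,0,-1],1],
    [[0,0,0],[0,0,-1],1],
    [[0,0,0],[0,0,-0.53],1],
    [[-0.4,-0.6,0],[0,0,0],1],
    [[-0.7,-1,0],[0,0,0],1],
    [[-0.7,-1,0],[0,0,0],1],
    [[-0.7,-1,0],[0,0,0],1],
    [[-0.7,-1,0],[0,0,0],1],
    [[-0.7,-1,0],[0,0,0],1],
    [[-0.7,-1,0],[0,0,0],1],
    [[-0.7,-1,0],[0,0,0],1],
    [[-0.7,-1,0],[0,0,0],1],
    [[-0.7,-1,0],[0,0,0],1],
    [[-0.7,-1,0],[0,0,0],1],
    [[-0.7,-1,0],[0,0,0],1],
    [[-0.7,-1,0],[0,0,0],1],
    [[-0.7,-1,0],[0,0,0],1],
    [[-0.7,-1,0],[0,0,0],1]
  ],
  "grip_force": 20
}}

```text
time: 2.1
position: [0.4645, 0.3264, 0.2185]
orientation: [0.211, -3.134, 0.0]
contact_force: [-0.2, -0.1, -0.1]
opening: 0.0931
grip_force: 0.0
```

```bash
python3 - <<'E'
from h import *; from cell import sense
go(sense(),[.482,.310,.13],97.8)
E
```

```text
turn units [-0.   -0.   -0.02]
shift units now [-0.61 -0.74  3.54] after turn [-0.61 -0.74  3.54]
J [ 0.57 -0.12  1.68 -0.    1.58 -1.14] F [-0.2 -0.1 -0.1] t 2.1 open 0.0931156111166158 pos [0.4645 0.3264 0.2185] grip 0.0
```

Call:
{"name": "play_rows", "arguments": {
  "commands": [
    [[-0.62,-0.8,0],[0,0,0],1],
    [[0,0,1],[0,0,0],1],
    [[0,0,1],[0,0,0],1],
    [[0,0,1],[0,0,0],1],
    [[0,0,0],[0,0,0],1],
    [[0,0,0],[0,0,0],1]
  ]
}}

```text
time: 2.7
position: [0.4818, 0.3101, 0.1442]
orientation: [0.212, -3.134, 0.0]
contact_force: [-0.2, 0.5, 0.8]
opening: 0.0928
grip_force: 0.0
```

```bash
python3 - <<'E'
from h import *; from cell import *
go(sense(),[.482,.310,.071],97.8)
for n in("scene","top"):
    s=snapshot(n); cv2.imwrite(f"pics/{n}1.png",s["img"][:,:,::-1])
    t=s["img"][195:280,330:410] if n=="scene" else s["img"][155:240,185:265]
    if n=="scene":a=t
cv2.imwrite("pics/hover.png",cv2.resize(np.hstack([a,t]),(800,425))[:,:,::-1])
E
```

```text
turn units [-0.   -0.   -0.01]
shift units now [-0.01 -0.    2.93] after turn [-0.01 -0.    2.93]
J [ 0.53 -0.08  1.76 -0.    1.46 -1.18] F [-0.2  0.5  0.8] t 2.7 open 0.09277654989859009 pos [0.4818 0.3101 0.1442] grip 0.0
```

View pics/hover.png

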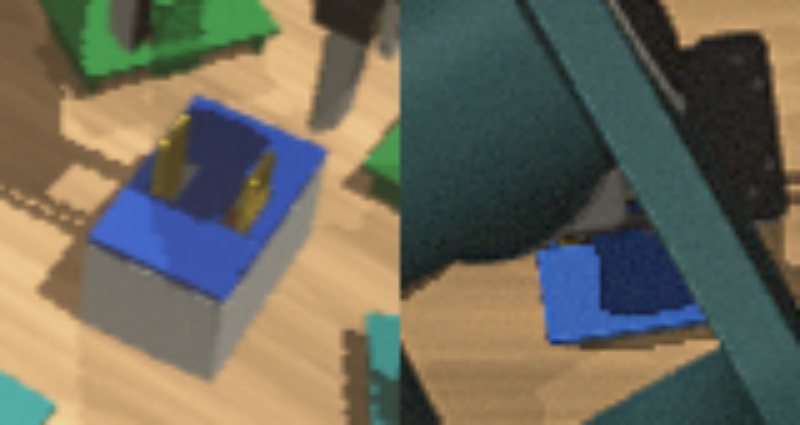

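The fingers sit above and either side of the tabs (left finger at (130,20), right at (335,80) in the crop). I descend and pinch gently.

Call:
{"name": "play_rows", "arguments": {
  "commands": [
    [[0,0,0.7],[0,0,0],1],
    [[0,0,0.8],[0,0,0],1],
    [[0,0,0.7],[0,0,0],1],
    [[0,0,0.5],[0,0,0],1],
    [[0,0,0.23],[0,0,0],1],
    [[0,0,0],[0,0,0],1],
    [[0,0,0],[0,0,0],0],
    [[0,0,0],[0,0,0],-0.2],
    [[0,0,0],[0,0,0],-0.6],
    [[0,0,0],[0,0,0],-1],
    [[0,0,0],[0,0,0],-1],
    [[0,0,0],[0,0,0],-1],
    [[0,0,0],[0,0,0],-1],
    [[0,0,0],[0,0,0],-1],
    [[0,0,0],[0,0,0],-1]
  ],
  "grip_force": 22
}}

```text
time: 4.3
position: [0.4819, 0.3107, 0.0707]
orientation: [-0.214, 3.134, 0.0]
contact_force: [-0.7, -1.1, 4.2]
opening: 0.0352
grip_force: 22.0
```

Call:
{"name": "play_rows", "arguments": {
  "commands": [
    [[0,0,-0.1],[0,0,0],-1],
    [[0,0,-0.2],[0,0,0],-1],
    [[0,0,-0.3],[0,0,0],-1],
    [[0,0,-0.4],[0,0,0],-1],
    [[0,0,-0.6],[0,0,0],-1],
    [[0,0,-0.8],[0,0,0],-1],
    [[0,0,-0.8],[0,0,0],-1],
    [[0,0,-0.6],[0,0,0],-1],
    [[0,0,-0.2],[0,0,0],-1],
    [[0,0,0],[0,0,0],-1]
  ]
}}

```text
time: 5.3
position: [0.4821, 0.3107, 0.1712]
orientation: [-0.213, 3.133, 0.001]
contact_force: [0.2, -0.3, -1.3]
opening: 0.0354
grip_force: 22.0
```

```bash
python3 - <<'E'
from h import *; from cell import *
go(sense(),[.424,-.1595,.171],97.8)
s=snapshot("scene"); np.savez("s2.npz",**s);W=world(s);hsv=cv2.cvtColor(s["img"],cv2.COLOR_RGB2HSV)
m=(hsv[...,0]>105)&(hsv[...,0]<130)&(hsv[...,1]>120)&(abs(W[...,0]-.48)<.1)&(abs(W[...,1]-.31)<.1)
print(m.sum(),np.percentile(W[m][:,2],[5,50,95]))
cv2.imwrite("pics/lift.png",cv2.resize(s["img"][150:290,300:450],None,fx=4,fy=4)[:,:,::-1])
s=dict(np.load("scene0.npz"));p=world(s)[140:190,220:298].reshape(-1,3)
t=(p[:,2]>.012)&(p[:,2]<.024)&(p[:,0]<.52);print(rect(p[t]))
E
```

```text
turn units [ 0.    0.01 -0.  ]
shift units now [ 4.850e+00 -1.832e+01 -1.000e-02] after turn [ 4.850e+00 -1.832e+01  1.000e-02]
J [ 0.53 -0.09  1.73  0.    1.5  -1.18] F [ 0.2 -0.3 -1.3] t 5.3 open 0.03536087315729763 pos [0.4821 0.3107 0.1712] grip 21.99984752368664
571 [0.16405055 0.16610577 0.16826905]
(array([ 426.4, -156. ]), array([164.4, 163.3]), 6.0)
```

View pics/lift.png

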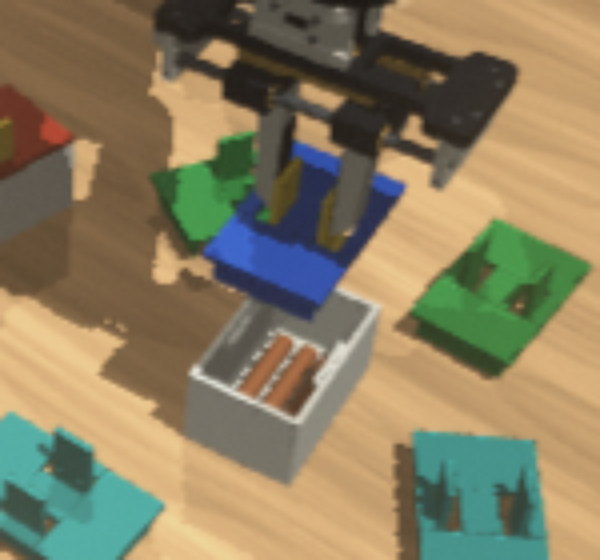

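Box open, with the blue lid hanging level from the pinched tabs (crop (305,230)). Its top is at 0.166, as expected, so it hasn't slipped. I carry it over to the tile.

Call:
{"name": "play_rows", "arguments": {
  "commands": [
    [[0.08,-0.3,0],[0,0,0],-1],
    [[0.16,-0.6,0],[0,0,0],-1],
    [[0.26,-1,0],[0,0,0],-1],
    [[0.26,-1,0],[0,0,0],-1],
    [[0.26,-1,0],[0,0,0],-1],
    [[0.26,-1,0],[0,0,0],-1],
    [[0.26,-1,0],[0,0,0],-1],
    [[0.26,-1,0],[0,0,0],-1],
    [[0.26,-1,0],[0,0,0],-1],
    [[0.26,-1,0],[0,0,0],-1],
    [[0.26,-1,0],[0,0,0],-1],
    [[0.26,-1,0],[0,0,0],-1],
    [[0.26,-1,0],[0,0,0],-1],
    [[0.26,-1,0],[0,0,0],-1],
    [[0.26,-1,0],[0,0,0],-1],
    [[0.26,-1,0],[0,0,0],-1],
    [[0.26,-1,0],[0,0,0],-1],
    [[0.26,-0.8,0],[0,0,0],-1],
    [[0.26,-0.6,0],[0,0,0],-1],
    [[0.14,-0.3,0],[0,0,0],-1]
  ]
}}

```text
time: 7.35
position: [0.4215, -0.143, 0.1699]
orientation: [0.211, -3.134, -0.0]
contact_force: [0.0, 0.0, -1.8]
opening: 0.0354
grip_force: 22.0
```

Call:
{"name": "play_rows", "arguments": {
  "commands": [
    [[0,-0.4,0],[0,0,0],-1],
    [[0,-0.27,0],[0,0,0],-1],
    [[0,0,0.4],[0,0,0],-1],
    [[0,0,0.7],[0,0,0],-1],
    [[0,0,0.7],[0,0,0],-1],
    [[0,0,0.7],[0,0,0],-1],
    [[0,0,0.7],[0,0,0],-1],
    [[0,0,0.4],[0,0,0],-1],
    [[0,0,0.2],[0,0,0],-1],
    [[0,0,0],[0,0,0],-1],
    [[0,0,0],[0,0,0],-1]
  ]
}}

```text
time: 8.45
position: [0.4252, -0.1582, 0.076]
orientation: [-0.214, 3.134, -0.0]
contact_force: [0.2, 0.2, -1.1]
opening: 0.0354
grip_force: 22.0
```

```bash
python3 - <<'E'
from h import *; from cell import *
go(sense(),[.425,-.158,.047],97.8)
s=snapshot("scene"); np.savez("s3.npz",**s);W=world(s);hsv=cv2.cvtColor(s["img"],cv2.COLOR_RGB2HSV)
m=(hsv[...,0]>105)&(hsv[...,0]<130)&(hsv[...,1]>120)&(abs(W[...,0]-.42)<.1)&(abs(W[...,1]+.16)<.1)&(W[...,2]>.03)
print(m.sum(),np.percentile(W[m][:,2],[5,50,95]))
cv2.imwrite("pics/place.png",cv2.resize(s["img"][90:230,190:340],None,fx=4,fy=4)[:,:,::-1])
E
```

```text
turn units [-0.    0.01  0.  ]
shift units now [0.01 0.01 1.16] after turn [0.01 0.01 1.16]
J [-0.41 -0.31  2.07  0.    1.38 -2.12] F [ 0.2  0.2 -1.1] t 8.45 open 0.03544009054255206 pos [ 0.4252 -0.1582  0.076 ] grip 21.999826612898232
234 [0.06765424 0.07047908 0.07291895]
```

View pics/place.png

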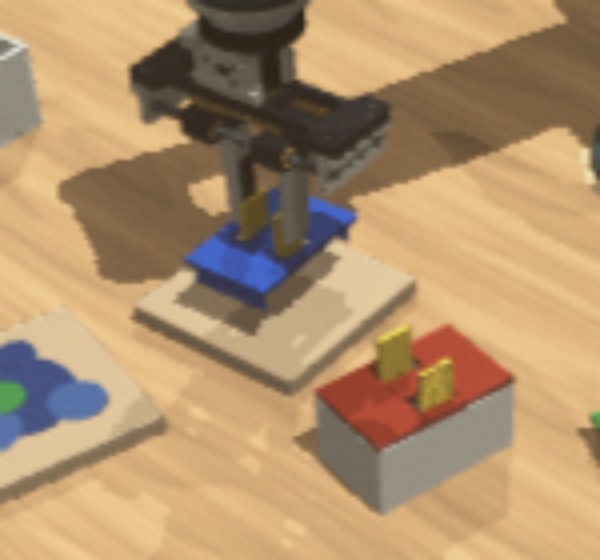

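The lid is over the tile's middle at (270,250), level, and the red lid is still closed. I lower it slowly the last 29 mm.

Call:
{"name": "play_rows", "arguments": {
  "commands": [
    [[0,0,0.25],[0,0,0],-1],
    [[0,0,0.3],[0,0,0],-1],
    [[0,0,0.25],[0,0,0],-1],
    [[0,0,0.15],[0,0,0],-1],
    [[0,0,0.08],[0,0,0],-1],
    [[0,0,0.04],[0,0,0],-1],
    [[0,0,0.04],[0,0,0],-1],
    [[0,0,0],[0,0,0],-1],
    [[0,0,0],[0,0,0],-1]
  ]
}}

```text
time: 9.4
position: [0.425, -0.1582, 0.0478]
orientation: [-0.214, 3.134, -0.0]
contact_force: [-1.1, 0.2, -1.4]
opening: 0.0353
grip_force: 22.0
```

Call:
{"name": "play_rows", "arguments": {
  "commands": [
    [[0,0,0.03],[0,0,0],-1],
    [[0,0,0],[0,0,0],-1],
    [[0,0,0],[0,0,0],-1]
  ]
}}

```text
time: 9.7
position: [0.4249, -0.1582, 0.0469]
orientation: [-0.214, 3.134, -0.0]
contact_force: [-0.1, 0.4, -0.9]
opening: 0.0355
grip_force: 22.0
```

Call:
{"name": "play_rows", "arguments": {
  "commands": [
    [[0,0,0.03],[0,0,0],-1],
    [[0,0,0],[0,0,0],-1],
    [[0,0,0],[0,0,0],-1]
  ]
}}

```text
time: 10.0
position: [0.4251, -0.1582, 0.0466]
orientation: [-0.214, 3.134, -0.0]
contact_force: [-2.3, 0.8, 4.6]
opening: 0.0357
grip_force: 22.0
```

Contact felt (+4.6 N). I open evenly and then rise.

Call:
{"name": "play_rows", "arguments": {
  "commands": [
    [[0,0,0],[0,0,0],-0.1],
    [[0,0,0],[0,0,0],0.1],
    [[0,0,0],[0,0,0],0.3],
    [[0,0,0],[0,0,0],0.5],
    [[0,0,0],[0,0,0],0.7],
    [[0,0,0],[0,0,0],0.7],
    [[0,0,0],[0,0,0],0.7],
    [[0,0,-0.3],[0,0,0],0.7],
    [[0,0,-0.6],[0,0,0],0.7],
    [[0,0,-1],[0,0,0],0.7],
    [[0,0,-1],[0,0,0],0.7],
    [[0,0,-1],[0,0,0],0.7],
    [[0,0,-1],[0,0,0],0.7],
    [[0,0,-1],[0,0,0],0.7],
    [[0,0,-0.5],[0,0,0],0.7],
    [[0,0,0],[0,0,0],0.7],
    [[0,0,0],[0,0,0],0.7]
  ]
}}

```text
time: 11.7
position: [0.4248, -0.1581, 0.2056]
orientation: [0.214, -3.134, -0.0]
contact_force: [0.2, -0.5, -0.7]
opening: 0.0788
grip_force: 0.0
```

```bash
python3 - <<'E'
from h import *; from cell import *
go(sense(),[.425,-.158,.2],97.8)
s=snapshot("scene");W=world(s);hsv=cv2.cvtColor(s["img"],cv2.COLOR_RGB2HSV)
m=(hsv[...,0]>105)&(hsv[...,0]<130)&(hsv[...,1]>120)&(abs(W[...,0]-.42)<.1)&(abs(W[...,1]+.16)<.1)&(W[...,2]>.036)&(W[...,2]<.06)
print(m.sum(),np.percentile(W[m][:,2],[5,50,95]),rect(W[m]))
cv2.imwrite("pics/end.png",cv2.resize(s["img"][90:290,190:450],None,fx=3,fy=3)[:,:,::-1])
E
```

```text
turn units [ 0. -0. -0.]
shift units now [-0.01  0.    0.22] after turn [-0.01  0.    0.22]
J [-0.41 -0.38  1.91 -0.    1.61 -2.12] F [ 0.2 -0.5 -0.7] t 11.7 open 0.07881767803889514 pos [ 0.4248 -0.1581  0.2056] grip 0.0
409 [0.03832608 0.04119309 0.04364738] (array([ 425.8, -153.5]), array([121.3,  77. ]), 6.1)
```

View pics/end.png

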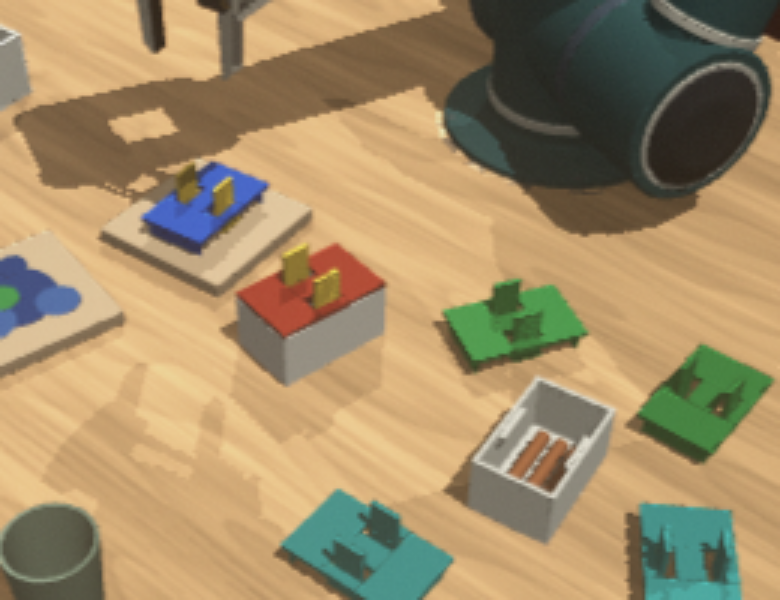

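The blue lid stands level and upright on the bare tile's middle (205,205), about 3 mm off centre. The gripper is clear and the red lid (310,290) is still closed.

```bash
python3 -c "
from cell import *
print(sign_off())"
```

```text
the job is handed in; nothing more can be done
None
```

The blue lid is off its box and standing right side up on the bare clay tile, within about 3 mm of centre. It was released after touching down gently, the red lid is still closed, and the job was handed in at about 12 s.

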